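# Transfer the old bracket's angle to the new one with a pivoted bevel

## Robot

A 7-joint arm with a two-finger parallel gripper is mounted at the origin on the work surface. World frame = base frame: x ahead of the robot, y to its left, z up, the work surface at z = 0. Lengths are in mm, angles in degrees, forces in N, time in s.
With the tool pointing down it reaches from about 400 to 850 mm from the base axis. Payload 10.4 kg.
Tool frame: the origin (TCP) lies midway between the tips of the shut fingers; the grasp point (between the pads) lies 19 mm behind it (manip.grip_depth is the x of the grasp point in the tool frame, in mm); x points along the fingers, y is the direction in which the jaws open and shut, and the axes are right-handed (so a half turn about x gives the same grasp; the last joint's range is limited). The gripper opens to 87 mm and grips with 3 to 60 N. Pads are 19 mm wide; open, the fingers measure 117 mm over their backs; the gripper's body (75 mm by 190 mm) begins 51 mm behind the grasp point.
Start: joints at [-65.753, 19.034, -3.707, 83.658, 1.238, 77.344, -5.071], TCP at [269.478, 563.945, 222.576] pointing down, gripper open.
Joint ranges: [-148.97, 148.97], [-28.65, 121.19], [-84.17, 76.75], [9.2, 138.47], [-72.65, 252.65], [3.7, 117.97], [-149.18, 149.18]. Speed limits (degrees/s): [127.2, 127.2, 159.86, 159.86, 180, 180, 180].

## Interface

Orientations are given as a 3x3 rotation matrix whose columns are the frame's x, y, z axes.
In Python, from bench import manip, kin, readout, eyes, ticket gives the robot as it stands. The module is installed in compiled form; this text tells all that it offers. Calls block until the motion is done:
- manip.reach(position, orientation): joint-space move of the TCP to a pose.
- manip.move_l(position, rotation=None, vel=150, stop_force=None): straight line of the TCP; rotation=None keeps the orientation; vel is the mean speed in mm/s. With stop_force (N) it stops when the force on the tool has changed by that much, and returns True; else False.
- manip.set_joints(angles): joint-space move.
- manip.ungrasp() and manip.gripper_close(): open the fingers fully, or close them until they stop; the grip force is fixed at half the most.
- manip.pause(seconds).
- kin.solve_ik(position, orientation): joint angles nearest the present ones, or None.
- readout.read_state(): the state.
- eyes.read_camera(name): name is "scene" or "top" or "wrist"; returns a dict with "frame" (400x640x3 uint8, red, green, blue), "K" (3x3 intrinsics, pixels), "dist_coeffs" ([k1, k2, p1, p2, k3] as OpenCV has them; the pictures are not rectified), "R" (3x3) and "t" (3): a world point X has camera coordinates R X + t. Camera axes: x right, y down, z forward; pixel columns grow to the right and rows downward; lengths in mm; the calibration is good to about 2 mm. A picture is of the moment at which its call begins. There is no depth.
A pose or a line that the arm cannot do raises manip.IKError and nothing moves.
- ticket.finish_job(): hands the job in, once; it reports no verdict.
Trained networks look in the newest picture that a camera, given by its name, has taken for a name from the list of things; names that differ only in an ending like _2 or _b are one class to them, and where a whole thing is asked for, a point or a joint stands for the part that bears it (a point fixed in the world has none). Each returns a list of dicts, best first, with "conf" (0 to 1); they miss things now and then, are a little off and sometimes report something else, mostly with a low value. They report only what shows in the picture. A call takes as long as a camera call. They do not tell look-alikes from the thing itself.
- eyes.boxes_of(query, camera): "centre" ([x, y, z] in mm, in the coordinates of the camera as it stood for that picture, good to about 4 mm: the middle of the surface that is visible of it).
- eyes.landmark_of(query, camera): "centre" ([x, y, z] in mm, in the coordinates of the camera as it stood for that picture, good to about 4 mm: a listed point, or the origin of a listed thing).
The state is a dict: "t": time; "qpos": joint angles; "dq": joint speeds; "effort": joint torques, N m; "position": TCP position; "eef_rot": TCP orientation; "force": force on the tool from outside, world axes, zero at the start; "torque": the same for the moment, N m; "opening": opening from 0.0 (shut) to 1.0 (fully open).
Only numpy, scipy, OpenCV 4.12 (cv2) and the standard library are available. Lean on these libraries where they do the work, as an engineer would, in place of code of your own. Each camera call takes 0.05 s, during which the arm holds its last target.

## Task

On the cream test stand, swing the bevel blade until it lies flat along the upright leaf of the old bracket, then swing the lock lever fully home to clamp it there. Then lay the new steel bracket, foot down and its upright flange away from the blade, across both narrow ribs with the straight edge of its foot flush along the blade, so that it stands at the old bracket's angle. Let go, and leave the red button and the other things on the bench alone.

Things in the scene. Friction and masses are not known exactly. Their poses are not given: they have to be found in the camera images.
- stand: cream base plate 200 x 270 x 20 mm (x, y, z), fixed. Origin on its underside under the bevel's pivot axis. On its -y half two narrow steel ribs run along x, 10 mm wide, at y = -45 and -115 mm, from x = -32 to +98, tops 50 mm above the bench. A red button at x = 83, y = 85 mm (housing 44 mm across) stands 22 mm above the plate
- old_bracket: old dark angle iron, bolted to the stand at an unknown angle, never moves. Origin on the pivot axis at bench height; y axis along its arm, away from the pivot. Upright leaf 8 mm thick, y = 43 to 118 mm, 20 to 72 mm above the bench, inner face at x = +12.5 mm. Foot 40 mm wide, its top 27 mm above the bench. The blade stops against the inner face, then parallel to this y axis
- blade_pivot (a point): bevel blade: aluminium bar 220 x 24 x 10 mm on a vertical pivot at its middle; this point is its centre, over the stand's origin, 56.5 mm above the bench. Axes turn with it: y along the bar, +y half beside the old bracket's leaf, -y half over the ribs (1.5 mm clear); long edges at x = +-12 mm. On its middle a round hub, 40 mm across, top 73.5 mm (bolt to 80.5 mm) above the bench
- bevel (a joint): blade angle (rad) in the stand, 0 when along the stand's y, growing anticlockwise from above. At the start its +y half stands 0.28 to 0.95 rad off the leaf, anticlockwise, on the leaf's -x side, and must be swung clockwise (value falls) until it stops on the leaf. Stiff: about 1.5 N at 85 mm from the pivot; stays where left
- lock_lever (a joint): lock lever angle (rad): 0 to 0.2 (open) at the start, 1.10 fully home against its stop; grows anticlockwise from above. About 1 N at the post moves it, some N more over the last 0.25 rad, where its eccentric clamps the blade's hub; stays where left
- lever_post (a point): black upright post at the lock lever's end, 16 mm across, its top 105 mm above the bench, free above the lever arm (arm top at 73 mm); this point is on its axis, 85 mm above the bench. It goes round a vertical axis at x = -41, y = 0 mm in the stand's frame at 65 mm radius; at value 0 it lies 185 degrees anticlockwise from the stand's +x, seen from that axis
- new_bracket: new loose steel L-section, 130 mm long, about 350 g, lying foot down. Origin at the centre of its underside, x along it, z up. Foot 45 mm wide (y = -22.5 to +22.5), 8 mm thick; upright flange 8 mm thick at y = +14.5 to +22.5 over the whole length, top 45 mm above the underside: grip it there
- edge_a (a point): point on the foot's straight free edge (away from the flange): x = +60, y = -22.5 mm, 4 mm above the underside, in the new bracket's axes. Laid right, the new bracket's y axis points along the blade's +x, this edge touches the blade's edge at x = +12 mm, the underside is 50 mm above the bench and the bracket's middle about 90 mm from the pivot along the blade's -y half
- edge_b (a point): the same edge at x = -60 mm
- test_button (a joint): red push button: m pressed; leave it alone
- metering_cup: cracked orange plastic cup, 84 mm across the rim, 70 mm tall; origin under its centre; a bystander, leave it alone
- idler_gear: chrome gear lying flat, 98 mm across, hub 28 mm tall; origin under its centre; a bystander, leave it alone
- agitator_wheel: yellow nylon wheel with six stub paddles, 112 mm across, 24 mm tall; origin under its centre; a bystander, leave it alone
- washer_a: flat steel washer, 62 mm across, 6 mm thick; origin under its centre; a bystander, leave it alone
- washer_b: flat steel washer, 62 mm across, 6 mm thick; origin under its centre; a bystander, leave it alone
- wrench: steel wrench, 180 mm long, lying flat; origin under its middle, x axis along it; a bystander, leave it alone
- oil_can: green can, 56 mm across, 130 mm tall; origin under its centre; a bystander, leave it alone
Mind the look-alikes: they are no part of the job. What is shaped like the new_bracket but orange, turquoise or yellow is not meant.

How it is judged (in metres and radians):
On the way, in this order (a step that is already met when the one before it is completed fails the run):
1. the blade lies flat along the old bracket's leaf, the lever still open (angle between the y axis of blade_pivot and the y axis of old_bracket, either way round below 0.04 rad and value of joint lock_lever below 0.6 rad), for 0.2 s.
2. the lever is swung home with the blade still flat along the leaf (angle between the y axis of blade_pivot and the y axis of old_bracket, either way round below 0.04 rad and value of joint lock_lever above 0.92 rad), for 0.2 s.
At the end, for the whole second after the job is handed in: Blade within 0.04 rad of the old bracket's leaf, lever beyond 0.92 rad; new bracket released, at rest, foot down on both ribs (46-53.5 mm high, tilt < 0.05 rad), flange away, its middle 55-115 mm from the pivot along the blade's -y half, both edge points within 4 mm of the blade's edge (all of step 2 and x of edge_a in the frame of blade_pivot between 0.008 and 0.0165 m and x of edge_b in the frame of blade_pivot between 0.008 and 0.0165 m and y of new_bracket in the frame of blade_pivot between -0.115 and -0.055 m and z of new_bracket in the frame of stand between 0.046 and 0.0535 m and angle between new_bracket's own z axis and vertical below 0.05 rad and linear speed of new_bracket below 0.01 m/s and velocity of joint lock_lever below 0.05 rad/s); the robot touches nothing.
It fails at once if a bystander is moved more than 25 mm (distance of any of metering_cup, idler_gear, agitator_wheel, washer_a, washer_b, wrench, oil_can from where it was at the start of the episode above 0.025 m).
It fails at once if the red button is pressed (value of joint test_button above 0.003 m).
It also fails if it takes over 69 s, if anything falls off the work surface, if the arm or the gripper's body presses on something with over 40 N, if the wrist force passes 120 N, or if a joint passes its speed limit or range.

## Working session

There is one attempt and no reset: what is moved stays moved. The work goes in short steps, each a Python script; the robot and the scene stay as the last script left them, time stands still between calls to the robot, and variables do not carry over. Pictures are saved under pics/ and viewed, and the job is handed in when it is done.

```bash
mkdir -p pics; ls; python3 - <<'E'
from bench import manip, kin, readout, eyes, ticket
import cv2,numpy as np
for n in ["scene","top","wrist"]:
    c=eyes.read_camera(n); cv2.imwrite(f"pics/{n}0.png",c["frame"][:,:,::-1])
    print(n,np.round(c["K"],1).tolist(),np.round(c["dist_coeffs"],3),np.round(c["R"],3).tolist(),np.round(c["t"],1))
    np.savez(f"cam_{n}0.npz",**c)
s=readout.read_state();print(s["t"],s["position"],s["eef_rot"],s["opening"],manip.grip_depth)
E
```

```text
pics
scene [[417.3, 0.0, 321.0], [0.0, 417.3, 192.4], [0.0, 0.0, 1.0]] [0.033 0.    0.    0.    0.   ] [[-0.574, 0.819, -0.007], [0.637, 0.441, -0.632], [-0.514, -0.367, -0.775]] [ 311.4 -203.8 1547.1]
top [[370.9, 0.0, 318.4], [0.0, 370.9, 204.4], [0.0, 0.0, 1.0]] [-0.009  0.     0.     0.     0.   ] [[0.015, -1.0, -0.023], [-0.996, -0.013, -0.084], [0.084, 0.024, -0.996]] [ -46.7  450.7 1072.1]
wrist [[281.2, 0.0, 321.5], [0.0, 281.2, 198.3], [0.0, 0.0, 1.0]] [-0.013  0.     0.     0.     0.   ] [[0.431, 0.902, -0.001], [0.868, -0.414, 0.274], [0.247, -0.119, -0.962]] [-623.6  -32.5  390.6]
0.15 [269.3822067  563.67225846 221.95148176] [[-3.64682925e-04  4.31168817e-01  9.02271200e-01]
 [-9.55735344e-04  9.02270698e-01 -4.31168963e-01]
 [-9.99999477e-01 -1.01957243e-03  8.30405605e-05]] 0.9989665446827322 -18.700000000000003
```

View pics/top0.png

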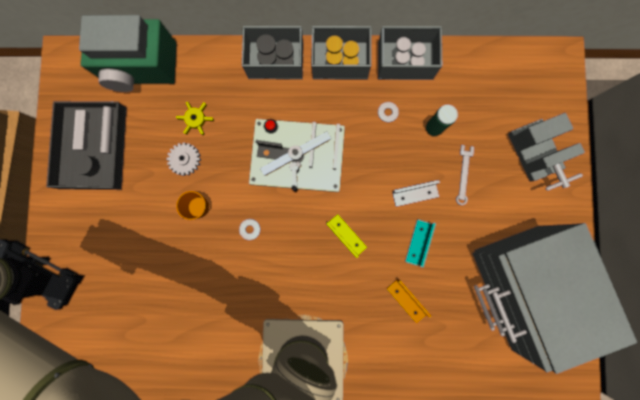

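View pics/scene0.png

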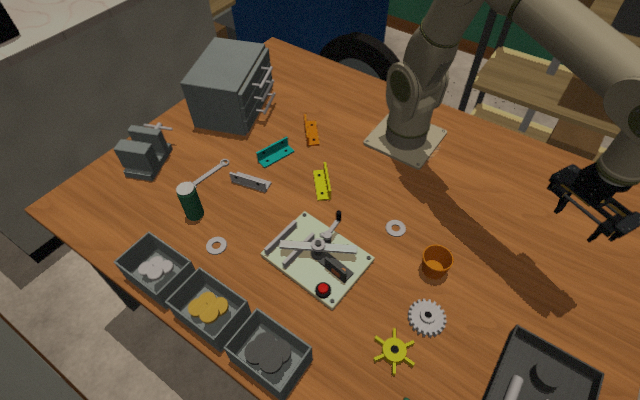

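```bash
cat > h.py <<'E'
from bench import manip, kin, readout, eyes, ticket
import cv2,numpy as np
def w(c,p): return c["R"].T@(np.asarray(p)-c["t"])
def proj(c,X):
    X=np.atleast_2d(np.asarray(X,float)); r,_=cv2.Rodrigues(np.asarray(c["R"],float))
    p,_=cv2.projectPoints(X,r,np.asarray(c["t"],float),np.asarray(c["K"],float),np.asarray(c["dist_coeffs"],float)); return p[:,0]
def back(c,px,z):
    n=cv2.undistortPoints(np.array([[px]],float),np.asarray(c["K"],float),np.asarray(c["dist_coeffs"],float))[0,0]
    d=c["R"].T@np.array([n[0],n[1],1]); o=-c["R"].T@c["t"]
    return o+d*(z-o[2])/d[2]
E
python3 - <<'E'
from h import *
for n in ["top","scene"]:
    c=eyes.read_camera(n)
    for q in ["stand","old_bracket","blade_pivot","lever_post","new_bracket","edge_a","metering_cup","idler_gear","agitator_wheel","washer_a","wrench","oil_can","test_button"]:
        print(n,q,[(np.round(w(c,d["centre"])).tolist(),round(d["conf"],2)) for d in eyes.landmark_of(q,n) if d["conf"]>.25])
E
```

```text
top stand [([598.0, 30.0, 3.0], 0.84)]
top old_bracket [([597.0, 28.0, -1.0], 0.73)]
top blade_pivot [([594.0, 27.0, 61.0], 0.64)]
top lever_post [([694.0, -385.0, -3.0], 0.62), ([488.0, 23.0, 85.0], 0.57)]
top new_bracket [([366.0, -125.0, -1.0], 0.75), ([346.0, -335.0, -4.0], 0.74), ([488.0, -322.0, 2.0], 0.72), ([176.0, -306.0, -0.0], 0.63), ([377.0, 172.0, 1.0], 0.27)]
top edge_a [([485.0, -389.0, 3.0], 0.81), ([294.0, -296.0, 9.0], 0.78), ([454.0, -275.0, 8.0], 0.76), ([420.0, -101.0, 4.0], 0.73), ([112.0, -323.0, 2.0], 0.72), ([411.0, -330.0, 5.0], 0.68), ([330.0, -178.0, 2.0], 0.61)]
top metering_cup [([438.0, 318.0, -1.0], 0.77), ([597.0, 29.0, -1.0], 0.52)]
top idler_gear [([583.0, 370.0, 1.0], 0.75)]
top agitator_wheel [([711.0, 344.0, 2.0], 0.93), ([443.0, 319.0, 2.0], 0.64)]
top washer_a [([379.0, 167.0, 4.0], 0.8), ([740.0, -252.0, -3.0], 0.66)]
top wrench [([546.0, -474.0, -3.0], 0.57)]
top oil_can [([693.0, -381.0, -3.0], 0.67)]Traceback (most recent call last):
  File "<stdin>", line 5, in <module>
ValueError: it knows: agitator_wheel, blade_pivot, edge, idler_gear, lever_post, metering_cup, new_bracket, oil_can, old_bracket, stand, washer, wrench
```

```bash
python3 - <<'E'
from h import *
c=eyes.read_camera("top");f=c["frame"][:,:,::-1]
cv2.imwrite("pics/t_stand.png",cv2.resize(f[105:205,235:365],None,fx=6,fy=6,interpolation=cv2.INTER_CUBIC))
cv2.imwrite("pics/t_nb.png",cv2.resize(f[140:320,320:480],None,fx=4,fy=4,interpolation=cv2.INTER_CUBIC)[:600])
c=eyes.read_camera("scene");f=c["frame"][:,:,::-1]
cv2.imwrite("pics/s_stand.png",cv2.resize(f[195:310,220:380],None,fx=5,fy=5,interpolation=cv2.INTER_CUBIC))
E
```

```text
(no output)
```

View pics/t_stand.png

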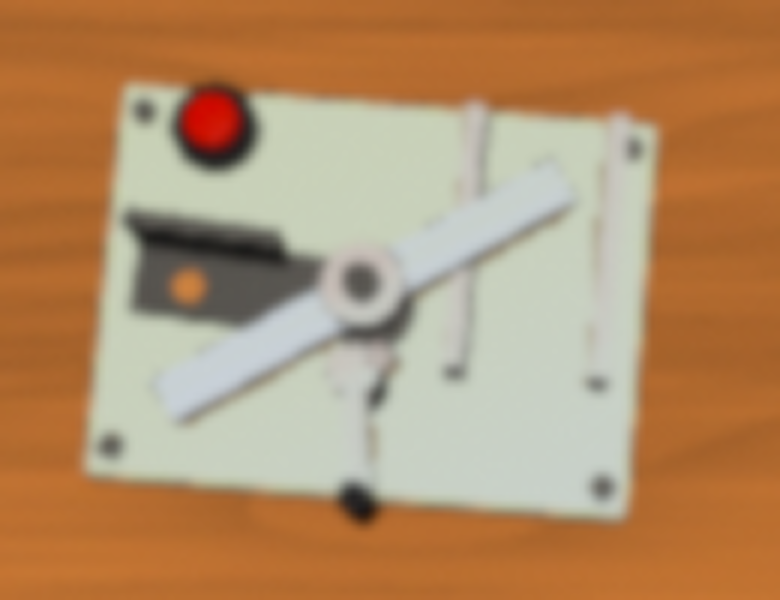

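View pics/t_nb.png

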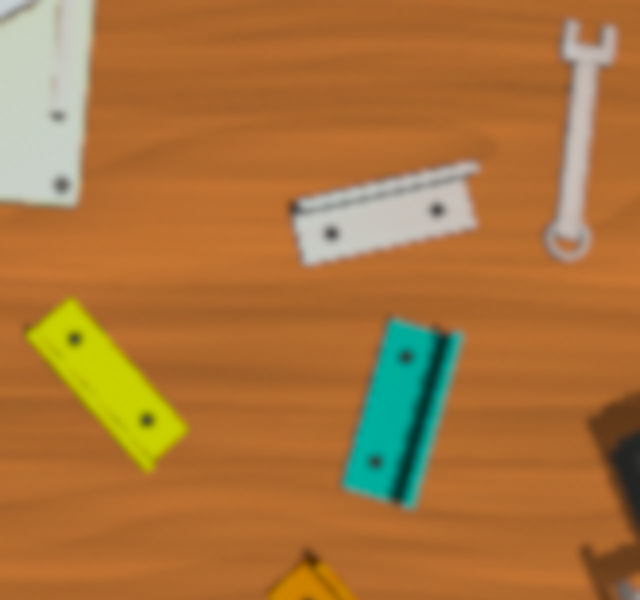

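View pics/s_stand.png

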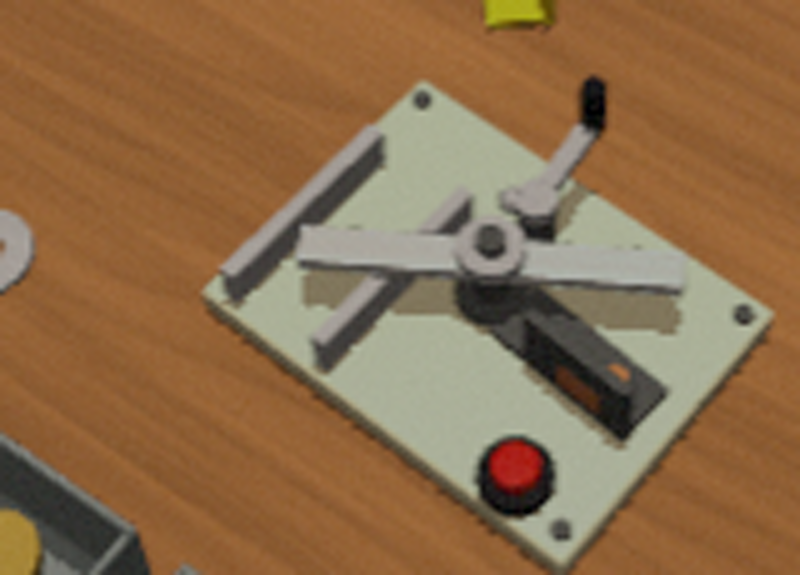

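```bash
python3 - <<'E'
from h import *
from scipy.optimize import least_squares
T=dict(np.load("cam_top0.npz"));S=dict(np.load("cam_scene0.npz"))
A=lambda p:np.array(p,float)
tp=A([(125,83),(658,125),(627,520),(87,473)])/6+A([235,105])
sp=A([(562,560),(205,293),(425,82),(772,315)])/5+A([220,195])
m=A([(100,135),(100,-135),(-100,-135),(-100,135)])
def tf(q,m,z):
    c,s=np.cos(q[2]),np.sin(q[2]);return np.c_[q[0]+c*m[:,0]-s*m[:,1],q[1]+s*m[:,0]+c*m[:,1],np.full(len(m),z)]
for cams in [((T,tp),),((S,sp),),((T,tp),(S,sp))]:
    f=lambda q:np.concatenate([(proj(c,tf(q,m,20))-p).ravel() for c,p in cams])
    r=least_squares(f,[598,30,0],x_scale=[1,1,.01]);print(r.x,np.degrees(r.x[2]),np.round(r.fun,1))
def b(p,z,off=(235,105),k=6):return back(T,A(p)/k+A(off),z)
# blade corners, z 61.5
P=[b(p,61.5) for p in [(152,385),(180,423),(553,158),(578,200)]];print(np.round(P,1))
# post top
print("post",b((352,497),105)); print("hub",b((362,283),78))
print("button",b((213,122),42))
# old leaf top edge: inner?  top z=72
print("leaf",[np.round(b(p,72),1) for p in [(123,208),(280,235),(128,222),(285,258)]])
print("foot",[np.round(b(p,27),1) for p in [(130,310),(240,325)]])
k=4;off=(320,140)
print("nb foot free edge",[np.round(b(p,8,off,k),1) for p in [(305,265),(478,228)]])
print("nb flange top",[np.round(b(p,45,off,k),1) for p in [(292,200),(477,163),(480,172),(300,212)]])
E
```

```text
[ 5.98481064e+02  2.49768007e+01 -7.10856981e-02] -4.0729104876803355 [-0.2 -0.3  0.6 -0.3  0.3  0.2 -0.6  0.4]
[ 6.03552719e+02  3.05772237e+01 -7.43813976e-02] -4.261740158926523 [ 0.2  1.7 -1.2 -0.6 -0.4 -1.3  1.3 -0.6]
[ 6.00787323e+02  2.76138508e+01 -7.29652548e-02] -4.180601152249759 [-1.  -1.1 -0.3 -1.  -0.7 -0.6 -1.6 -0.5 -0.   0.3 -1.4 -1.8 -0.7 -2.3
  0.8 -1.9]
[[546.5 126.2  61.5]
 [528.4 112.3  61.5]
 [658.5 -63.3  61.5]
 [638.1 -75.5  61.5]]
post [488.37180836  25.63067324 105.        ]
hub [593.09791021  25.54875619  78.        ]
button [680.6811585  103.58148125  42.        ]
leaf [array([629.5, 140.6,  72. ]), array([617.2,  65.5,  72. ]), array([622.8, 138. ,  72. ]), array([606.1,  62.8,  72. ])]
foot [array([590. , 144.6,  27. ]), array([583.1,  89.9,  27. ])]
nb foot free edge [array([ 449.8, -270.1,    8. ]), array([ 478.9, -397.5,    8. ])]
nb flange top [array([ 493.3, -254.1,   45. ]), array([ 521.7, -386.2,   45. ]), array([ 515.2, -388.2,   45. ]), array([ 484.8, -259.8,   45. ])]
```

```bash
cat >> h.py <<'E'
def Rd(deg):
    a=np.radians(deg);c,s=np.cos(a),np.sin(a)
    return np.array([[0,c,s],[0,s,-c],[-1,0,0.]])
def snap(n,name,crop=None,k=1):
    c=eyes.read_camera(n);f=c["frame"][:,:,::-1]
    if crop: f=f[crop[2]:crop[3],crop[0]:crop[1]]
    if k!=1: f=cv2.resize(f,None,fx=k,fy=k,interpolation=cv2.INTER_CUBIC)
    cv2.imwrite("pics/"+name+".png",f); np.savez("cam_"+name+".npz",**c); return c
E
python3 - <<'E'
from h import *
s=readout.read_state()
W=dict(np.load("cam_wrist0.npz"));cc=-W["R"].T@W["t"]
print("cam offset in tool",s["eef_rot"].T@(cc-s["position"]) if hasattr(s["eef_rot"],'T') else 0, np.round(W["R"]@np.array(s["eef_rot"]),2))
for a in (-10,170,80,-100):
    for p in ([537,60,200],[550,45,45],[488,25,85],[487,-320,60],[650,-60,70]):
        q=kin.solve_ik(p,Rd(a));print(a,p,None if q is None else np.round(q))
E
```

```text
cam offset in tool [-161.12185855   -0.90206036  -75.96797247] [[ 0.    1.   -0.  ]
 [-0.27  0.    0.96]
 [ 0.96 -0.    0.27]]
-10 [537, 60, 200] [-35.   9.  27. 100.  -4.  72. -17.]
-10 [550, 45, 45] [-32.  21.  26. 107. -11.  55. -10.]
-10 [488, 25, 85] [-34.  10.  28. 114.  -5.  57. -13.]
-10 [487, -320, 60] [-16.  34.  58. 103. -33.  62.  44.]
-10 [650, -60, 70] [-22.  32.  32.  90. -19.  63.   4.]
170 [537, 60, 200] [ 46.  23. -71.  96.  23.  77. 142.]
170 [550, 45, 45] [ 45.  41. -71. 103.  42.  68. 131.]
170 [488, 25, 85] [ 53.  25. -70. 110.  26.  63. 142.]
170 [487, -320, 60] [ -20.   40.   66.  103.  -40.   65. -130.]
170 [650, -60, 70] [ 47.  51. -72.  86.  49.  78. 142.]
80 [537, 60, 200] [-30.   9.  21. 100.  -3.  72.  72.]
80 [550, 45, 45] [-27.  20.  21. 107.  -9.  54.  78.]
80 [488, 25, 85] [-31.   9.  25. 114.  -5.  57.  76.]
80 [487, -320, 60] [-15.  33.  56. 103. -31.  61. 133.]
80 [650, -60, 70] [-19.  31.  27.  90. -15.  63.  92.]
-100 [537, 60, 200] [ -39.    9.   31.  100.   -5.   72. -107.]
-100 [550, 45, 45] [-37.  22.  33. 107. -15.  55. -98.]
-100 [488, 25, 85] [ -37.   10.   32.  115.   -6.   57. -103.]
-100 [487, -320, 60] [-17.  35.  60. 103. -34.  62. -45.]
-100 [650, -60, 70] [-26.  33.  37.  90. -22.  64. -83.]
```

```bash
python3 - <<'E'
from h import *
manip.gripper_close()
manip.reach([560,40,220],Rd(-10))
snap("wrist","w1"); snap("top","t1")
print(readout.read_state()["t"],readout.read_state()["position"])
E
```

```text
4.675 [559.96035298  41.17081835 219.88513358]
```

View pics/w1.png

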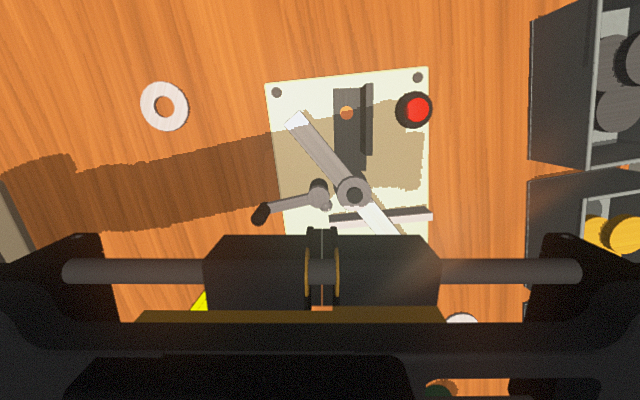

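```bash
python3 - <<'E'
import cv2
f=cv2.imread("pics/w1.png")[60:240,240:440]
cv2.imwrite("pics/w1c.png",cv2.resize(f,None,fx=3.3,fy=3.3,interpolation=cv2.INTER_CUBIC))
E
```

```text
(no output)
```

View pics/w1c.png

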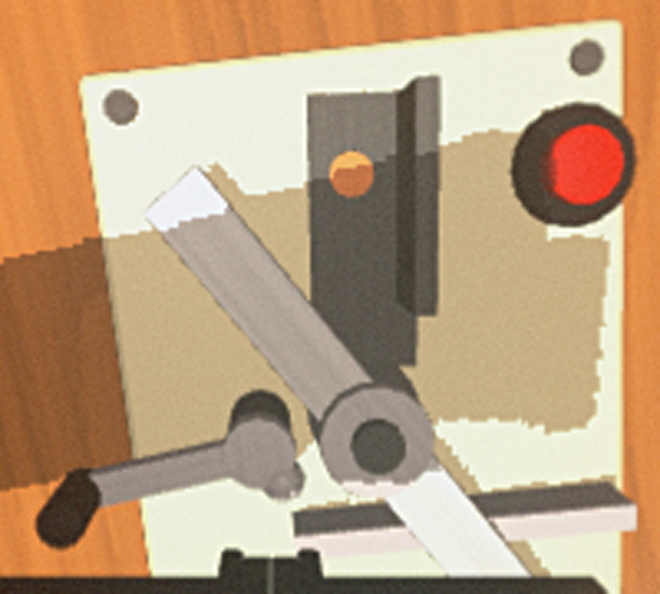

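```bash
python3 - <<'E'
from h import *
W=dict(np.load("cam_w1.npz"))
def b(p,z):return np.round(back(W,np.array(p)/3.3+np.array([240,60]),z),1)
print("bolt",b((379,446),80),"hubc",b((377,435),73.5))
print("leaf top inner",b((416,80),72),b((415,312),72),"outer",b((440,77),72),b((438,315),72))
l=b((416,80),72)-b((415,312),72);print(np.degrees(np.arctan2(-l[0],l[1])),np.linalg.norm(l))
l=b((440,77),72)-b((438,315),72);print(np.degrees(np.arctan2(-l[0],l[1])))
print("post top",b((62,520),105)); 
print("plate",b((80,77),20),b((621,20),20))
print("button",b((592,163),42))
print("blade",b((145,213),61.5),b((203,165),61.5))
print("foot",b((308,95),27),b((310,300),27),b((390,93),27))
E
```

```text
bolt [594.1  27.8  80. ] hubc [594.4  30.   73.5]
leaf top inner [622.5 140.8  72. ] [612.9  69.3  72. ] outer [630.  140.4  72. ] [620.3  67.   72. ]
-7.647126434899249 72.14159687725247
-7.528163111593112
post top [490.   28.1 105. ]
plate [510.7 167.   20. ] [706.2 152.7  20. ]
button [684.7 105.9  42. ]
blade [529.6 115.8  61.5] [551.6 127.6  61.5]
foot [591.  146.1  27. ] [580.2  73.9  27. ] [620.1 141.7  27. ]
```

```bash
cat >> h.py <<'E'
PIV=np.array([594.3,28.0]); LA=-8.0
def leaf(x,y,z):
    a=np.radians(LA);c,s=np.cos(a),np.sin(a);return [PIV[0]+c*x-s*y,PIV[1]+s*x+c*y,z]
def st():
    s=readout.read_state();print(round(s["t"],2),np.round(s["position"],1),"F",np.round(s["force"],1));return s
E
python3 - <<'E'
from h import *
manip.reach(leaf(-118,68,130),Rd(LA)); st()
print(manip.move_l(leaf(-118,68,45),vel=100,stop_force=8)); st()
print(manip.move_l(leaf(-40,68,45),vel=60,stop_force=12)); st()
print(manip.move_l(leaf(0,68,45),vel=20,stop_force=9)); s=st()
d=np.array(s["position"])[:2]-PIV;a=np.radians(LA);print("leaf x",d@[np.cos(a),np.sin(a)])
snap("top","t2",(235,365,105,205),6)
E
```

```text
5.28 [487.  112.  130.2] F [ 0.5 -0.6 -0.8]
False
6.28 [487.4 111.8  45.6] F [-0.1 -0.9  0.2]
False
7.73 [564.3 100.8  45.2] F [-0.4 -0.4 -0.2]
True
8.83 [583.3  98.3  44.4] F [-0.3 -0.7 -0.1]
leaf x -20.696054546468016
```

View pics/t2.png

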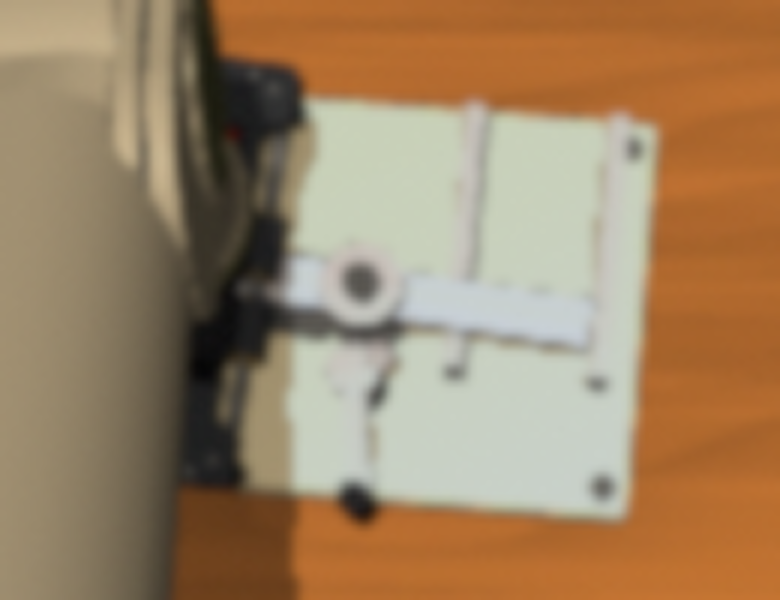

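```bash
python3 - <<'E'
from h import *
print(manip.move_l(leaf(0,68,45),vel=15,stop_force=14)); s=st()
d=np.array(s["position"])[:2]-PIV;a=np.radians(LA);print("leaf x",d@[np.cos(a),np.sin(a)])
manip.move_l(leaf(-60,68,45),vel=120)
manip.move_l(leaf(-60,68,140),vel=150)
manip.reach([560,40,220],Rd(-8))
snap("wrist","w2",(240,440,60,240),3.3);snap("top","t3",(235,365,105,205),6);st()
E
```

```text
True
9.38 [583.2  98.4  43.6] F [-0.4  0.2 -0.9]
leaf x -20.75227887932608
11.22 [559.1  40.9 218.4] F [0.4 1.1 0.6]
```

View pics/w2.png

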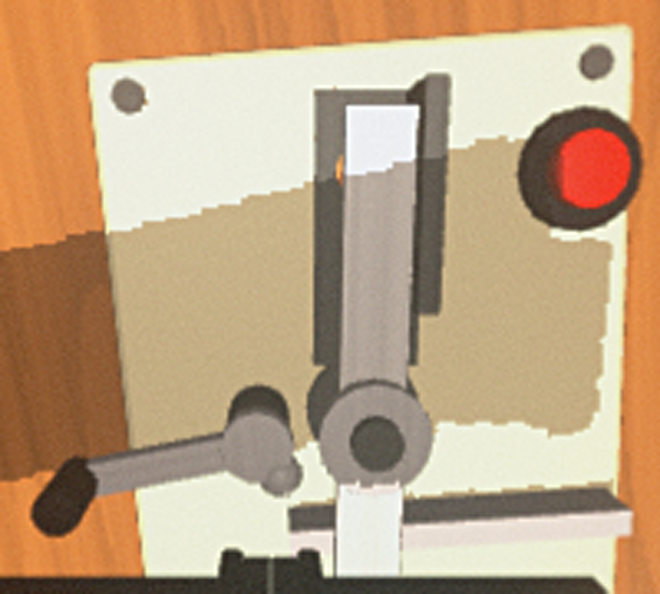

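```bash
python3 - <<'E'
from h import *
W=dict(np.load("cam_w2.npz"))
def b(p,z):return back(W,np.array(p)/3.3+np.array([240,60]),z)
def an(p,q,z):
    l=b(p,z)-b(q,z);return np.round(np.degrees(np.arctan2(-l[0],l[1])),2)
print("blade",an((418,107),(405,385),61.5),an((347,105),(341,385),61.5),"leaf outer",an((450,75),(440,315),72),an((425,78),(417,312),72))
print("far end gaps",b((418,107),61.5),b((425,78),72),b((345,105),61.5))
print("post",b((52,515),105),"bolt",b((377,444),80))
E
```

```text
blade -8.42 -8.05 leaf outer -7.61 -7.56
far end gaps [620.7597549  133.24038529  61.5       ] [622.06516927 140.76755752  72.        ] [597.37727664 137.13375752  61.5       ]
post [487.6469814   26.08248214 105.        ] bolt [593.7710302   27.73640799  80.        ]
```

```bash
python3 - <<'E'
from h import *
a=np.radians(-4.2);C=PIV+np.array([np.cos(a),np.sin(a)])*-41
P=np.array([489,27.]);th0=np.arctan2(*(P-C)[::-1])%(2*np.pi);print(np.degrees(th0),np.linalg.norm(P-C))
home=np.radians(185-4.2)+1.10
def pose(th,gap,z=82):
    u=np.array([np.cos(th),np.sin(th)]);t=np.array([-u[1],u[0]])
    p=C+65*u-(16.7+gap)*t;return [*p,z],Rd(np.degrees(np.arctan2(t[1],t[0])))
p,R=pose(th0,12,150);manip.reach(p,R);st()
p,R=pose(th0,12);print(manip.move_l(p,R,vel=100,stop_force=8));st()
for th in np.linspace(th0,home-0.3,5):
    p,R=pose(th,0);print(manip.move_l(p,R,vel=60,stop_force=25));st()
for th in [home-0.2,home-.1,home]:
    p,R=pose(th,0);r=manip.move_l(p,R,vel=30,stop_force=30);print(r);st()
    if r:break
snap("top","t4",(235,365,105,205),6)
E
```

```text
183.55607308615754 64.5343625297574
12.53 [486.8  55.8 149.9] F [0.2 0.1 0.7]
False
13.37 [487.2  55.6  82.5] F [-0.   0.4  0.7]
False
13.72 [487.7  43.   82.3] F [ 0.2  0.8 -0.2]
False
14.07 [486.4  31.2  82.1] F [ 0.6 -0.6  0.5]
False
14.43 [487.5  18.9  82. ] F [-0.6  1.2 -0.1]
False
14.79 [491.    6.8  82. ] F [-0.2  0.6 -0.6]
False
15.15 [496.6  -4.4  81.9] F [ 0.1 -0.  -0.2]
False
15.53 [500.4  -9.8  82. ] F [-0.2  0.5 -0.3]
False
15.9 [504.8 -15.1  82. ] F [-1.3  0.2  0.5]
False
16.27 [509.7 -19.8  82. ] F [-0.5  1.1 -0.1]
```

View pics/t4.png

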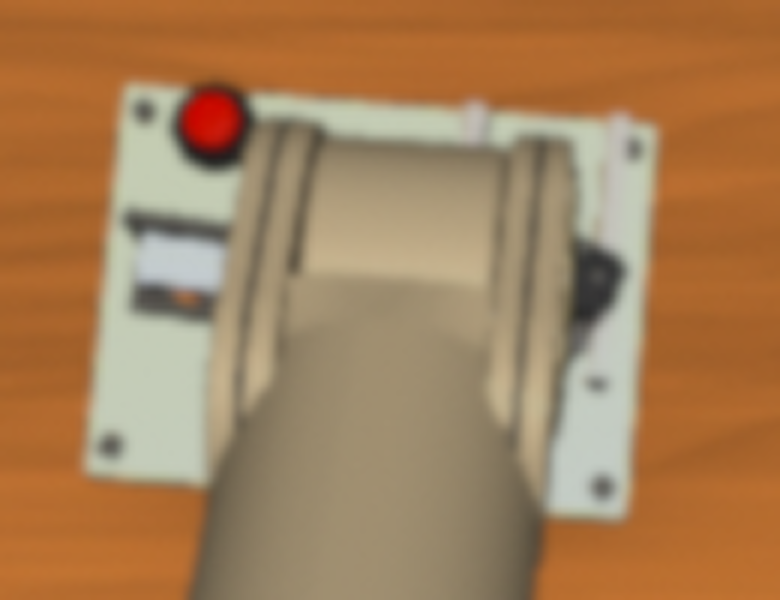

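```bash
python3 - <<'E'
from h import *
a=np.radians(-4.2);C=PIV+np.array([np.cos(a),np.sin(a)])*-41
home=np.radians(185-4.2)+1.10
def pose(th,gap,z=82):
    u=np.array([np.cos(th),np.sin(th)]);t=np.array([-u[1],u[0]])
    p=C+65*u-(16.7+gap)*t;return [*p,z],Rd(np.degrees(np.arctan2(t[1],t[0])))
for d in [0.07,.14,.2]:
    p,R=pose(home+d,0);p0,R0=pose(home,0);r=manip.move_l(p,R0,vel=15,stop_force=30);print(d,r);st()
    if r:break
p,R=pose(home,35);manip.move_l(p,R,vel=100)
p,R=pose(home,35,160);manip.move_l(p,R,vel=150)
manip.reach([540,60,240],Rd(-8))
snap("wrist","w3",(200,440,60,240),3.3);snap("top","t5",(235,365,105,205),6);snap("scene","s5",(220,380,195,310),5);st()
E
```

```text
0.07 False
16.79 [510.4 -20.4  81.5] F [-17.6   9.6  12.5]
0.14 True
17.13 [509.6 -20.   81. ] F [-5.6  2.3  7.9]
19.01 [539.1  58.9 238.7] F [-0.9  0.2  0.3]
```

View pics/w3.png

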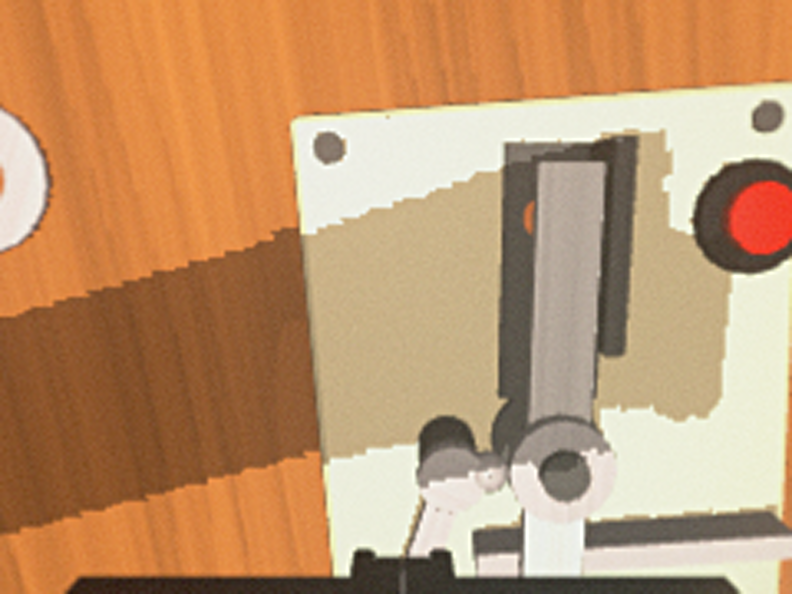

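View pics/s5.png

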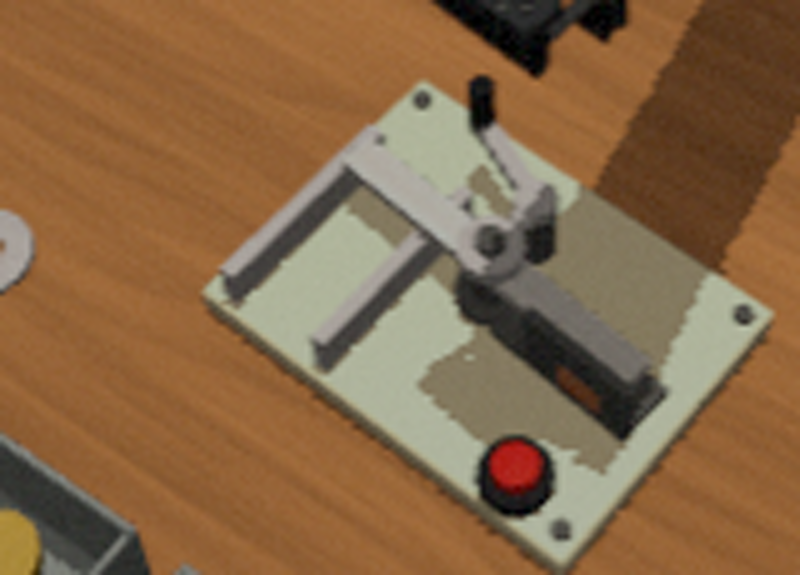

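```bash
python3 - <<'E'
from h import *
S=dict(np.load("cam_s5.npz"));W=dict(np.load("cam_w3.npz"))
a=np.radians(-4.2);C=PIV+np.array([np.cos(a),np.sin(a)])*-41
p=back(S,np.array([482,85])/5+[220,195],105);p0=back(S,np.array([594,86])/5+[220,195],105)
for q in(p,p0):
    d=q[:2]-C;print(q,np.linalg.norm(d),np.radians(np.degrees(np.arctan2(d[1],d[0]))%360-180.8))
c=eyes.read_camera("scene");print([(np.round(w(c,d["centre"])).tolist(),round(d["conf"],2)) for d in eyes.landmark_of("lever_post","scene")])
b=lambda p,z:back(W,np.array(p)/3.3+np.array([200,60]),z)
def an(p,q,z):
    l=b(p,z)-b(q,z);return np.round(np.degrees(np.arctan2(-l[0],l[1])),2)
print("blade",an((605,162),(595,425),61.5),an((538,160),(529,425),61.5),"leaf",an((637,137),(624,355),72))
print(b((566,475),80))
E
```

```text
[529.26664911 -24.30927863 105.        ] 60.35170935529559 1.1452667029149717
[493.10933971  29.11229686 105.        ] 60.3303931767577 0.017377767340758497
[([527.0, -24.0, 80.0], 0.56)]
blade -6.85 -7.73 leaf -7.66
[594.08617882  28.1355906   80.        ]
```

View pics/t5.png

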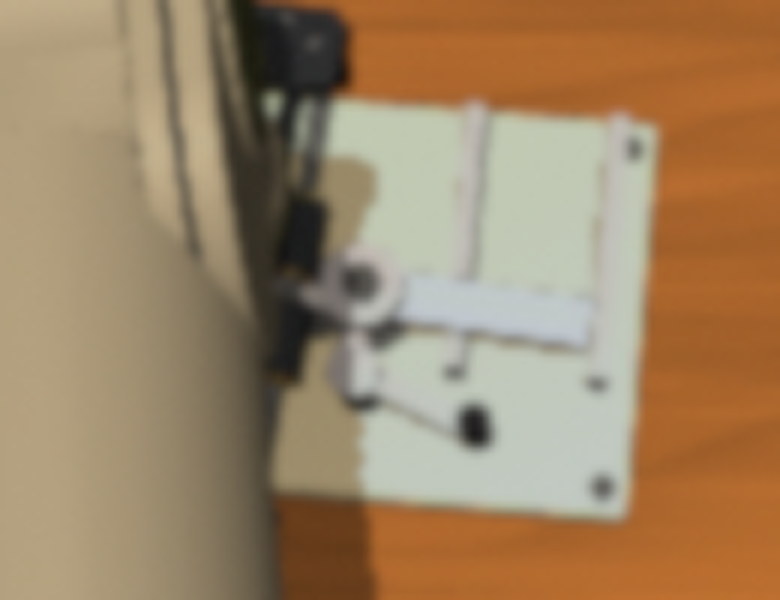

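```bash
python3 - <<'E'
from h import *
q=kin.solve_ik([500,-400,240],Rd(13));print(q)
manip.ungrasp()
manip.reach([500,-400,240],Rd(13))
snap("wrist","w4");st()
E
```

```text
[ -1.53072666  26.63886727  50.87919207  81.89364452 -20.61281969
  81.13944725  62.48712959]
22.37 [ 500.9 -398.8  239.9] F [-0.4 -0.3  0. ]
```

View pics/w4.png

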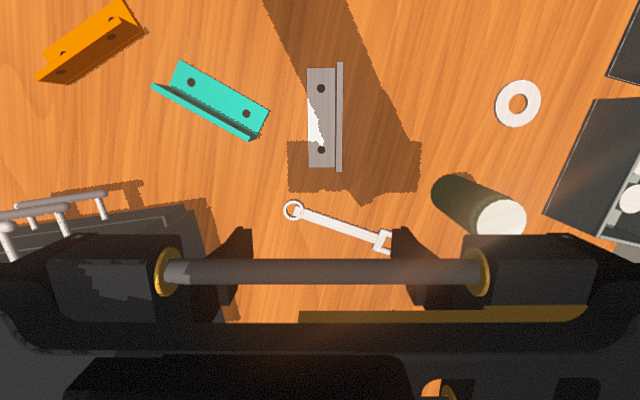

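```bash
python3 - <<'E'
import cv2
f=cv2.imread("pics/w4.png")[50:180,270:370]
cv2.imwrite("pics/w4c.png",cv2.resize(f,None,fx=4.5,fy=4.5,interpolation=cv2.INTER_CUBIC))
E
```

```text
(no output)
```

View pics/w4c.png

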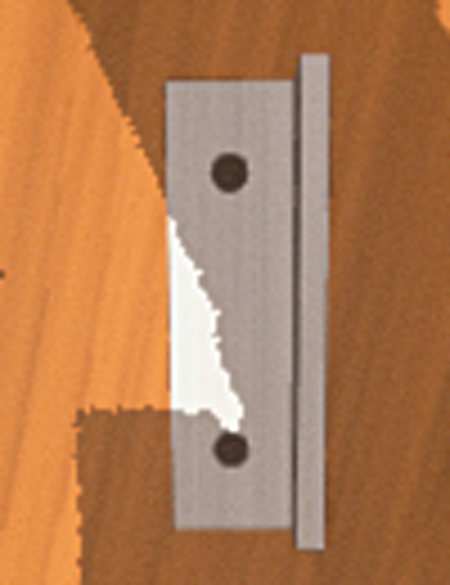

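```bash
python3 - <<'E'
from h import *
W=dict(np.load("cam_w4.npz"))
b=lambda p,z:back(W,np.array(p)/4.5+np.array([270,50]),z)
P=[b(p,45) for p in [(301,54),(329,54),(325,549),(297,549)]];E=[b(p,8) for p in [(167,82),(176,528)]]
print(np.round(P,1).tolist(),np.round(E,1).tolist())
for u,v in((P[0],P[3]),(P[1],P[2]),(E[0],E[1])):
    d=v-u;print(np.linalg.norm(d),np.degrees(np.arctan2(d[1],d[0]))+90)
print("flange mid",np.mean(P,0),"edge mid",np.mean(E,0))
E
```

```text
[[485.8, -260.4, 45.0], [492.8, -258.7, 45.0], [523.7, -384.6, 45.0], [515.9, -386.4, 45.0]] [[450.5, -269.4, 8.0], [480.8, -394.8, 8.0]]
129.5895305695684 13.441593127810222
129.6007167571181 13.778879989629957
128.98113512294546 13.586823175334018
flange mid [ 504.54495136 -322.52204185   45.        ] edge mid [ 465.61152993 -332.10633962    8.        ]
```

```bash
python3 - <<'E'
from h import *
R=Rd(13.6)
manip.reach([504.5,-322.5,110],R)
print(manip.move_l([504.5,-322.5,16],R,vel=80,stop_force=10));st()
manip.gripper_close();s=st();print(s["opening"])
manip.move_l([504.5,-322.5,150],R,vel=100);s=st();print(s["opening"])
c=snap("wrist","w5");snap("scene","s6")
E
```

```text
False
24.35 [ 504.8 -322.7   16.5] F [ 0.3 -0.2 -0.4]
25.59 [ 504.6 -322.5   16. ] F [ 0.2  0.8 -1. ]
0.08699663547296009
27.08 [ 504.2 -322.3  149.3] F [-1.3  0.  -4. ]
0.0889978397908999
```

View pics/w5.png

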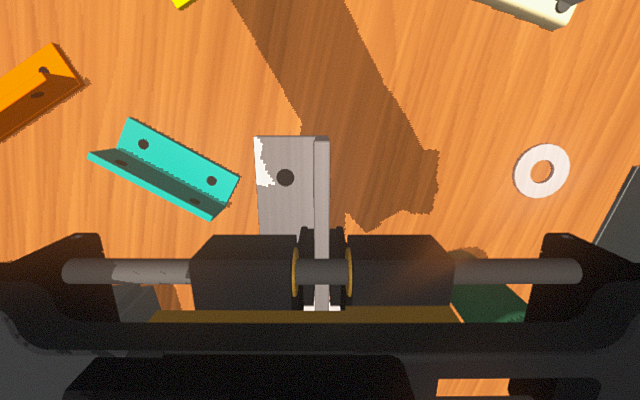

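View pics/s6.png

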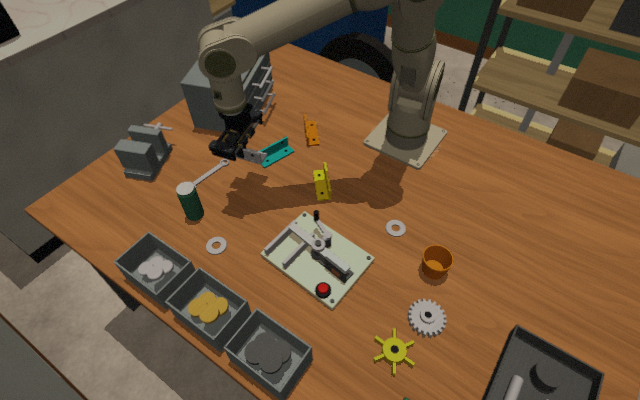

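```bash
python3 - <<'E'
from h import *
R=Rd(-7.9)
manip.reach(leaf(61,-88,150),R);st()
manip.move_l(leaf(61,-88,76),R,vel=100)
print(manip.move_l(leaf(61,-88,58),R,vel=20,stop_force=5));st()
snap("wrist","w6",(160,480,40,240),2.5);snap("top","t6",(235,365,105,205),6);snap("scene","s7",(220,380,195,310),5)
E
```

```text
28.3 [641.9 -69.8 150.1] F [-0.6  0.1 -4.5]
True
29.77 [642.5 -67.6  66. ] F [-0.6 -0.1  5.7]
```

View pics/w6.png

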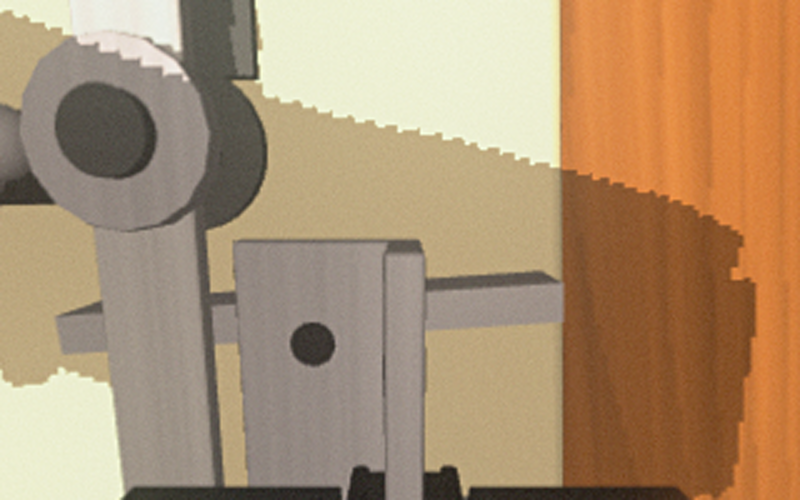

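View pics/s7.png

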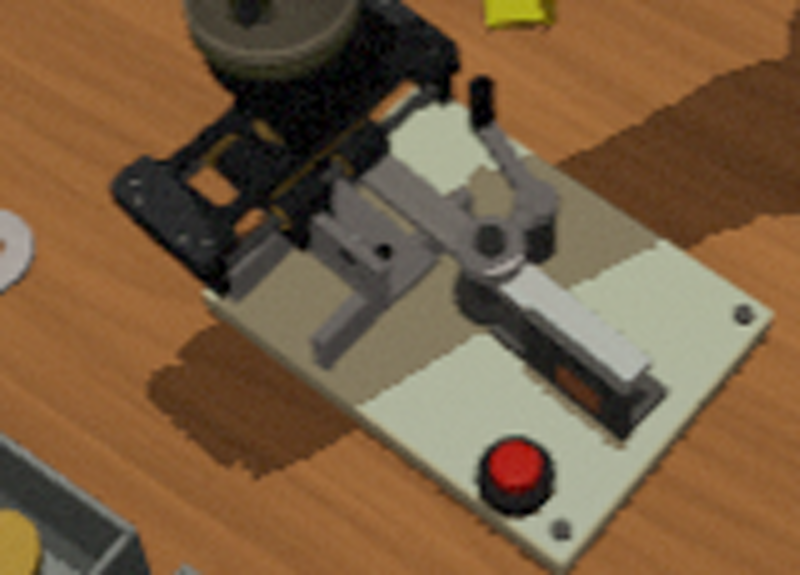

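```bash
python3 - <<'E'
from h import *
R=Rd(-7.9);z=66.2
print(manip.move_l(leaf(46,-88,z),R,vel=15,stop_force=9));s=st()
d=np.array(s["position"])[:2]-PIV;a=np.radians(LA);print("leaf x",d@[np.cos(a),np.sin(a)])
snap("wrist","w7",(160,480,40,240),2.5)
E
```

```text
True
30.51 [635.  -66.7  66. ] F [ 1.1 -0.4  3.2]
leaf x 53.43958287254162
```

View pics/w7.png

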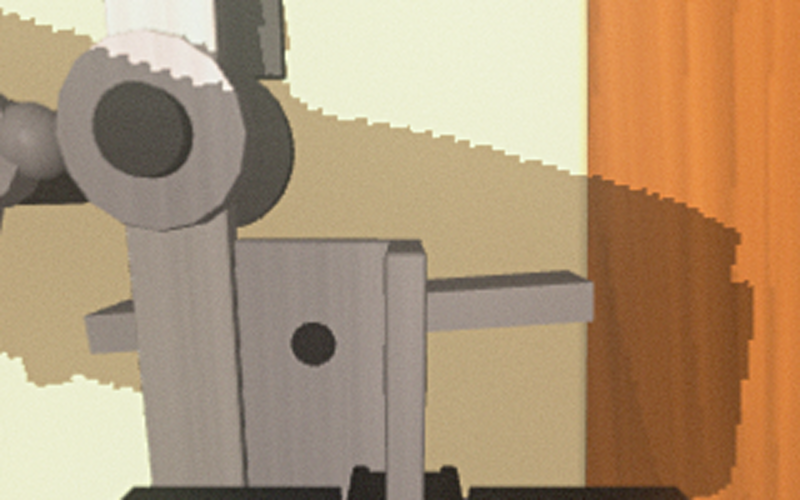

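```bash
python3 - <<'E'
from h import *
R=Rd(-7.9)
print(manip.move_l(leaf(46,-88,66.2),R,vel=15,stop_force=14));s=st()
manip.ungrasp();s=st()
p=np.array(s["position"]);manip.move_l([p[0],p[1],170],vel=100);st()
manip.reach([640,-160,220],Rd(-8));snap("wrist","w8",(160,480,40,240),2.5)
manip.reach([480,250,300],Rd(-8));st()
snap("scene","s8",(220,380,195,310),5);snap("top","t8",(235,365,105,205),6)
E
```

```text
True
30.91 [634.8 -66.7  66.4] F [ 4.2 -0.8 -2. ]
32.33 [634.7 -66.8  66.6] F [-0.7 -0.  -0.2]
33.52 [634.4 -66.7 169.2] F [-0.1  0.3  0.3]
35.71 [480.5 249.2 300. ] F [ 0.8 -0.5  0.2]
```

View pics/w8.png

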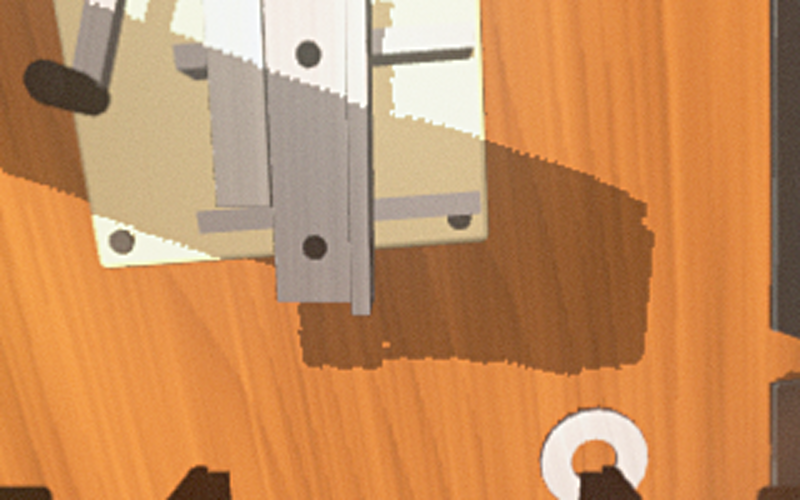

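View pics/s8.png

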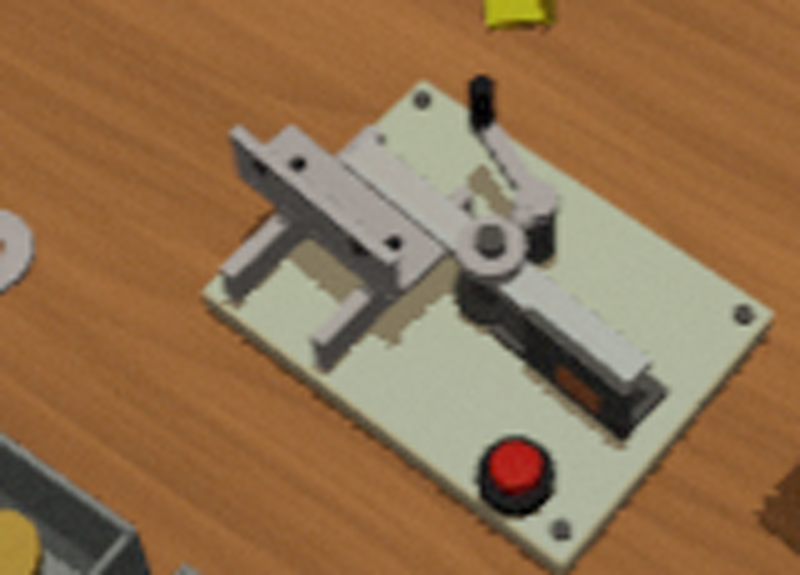

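View pics/t8.png

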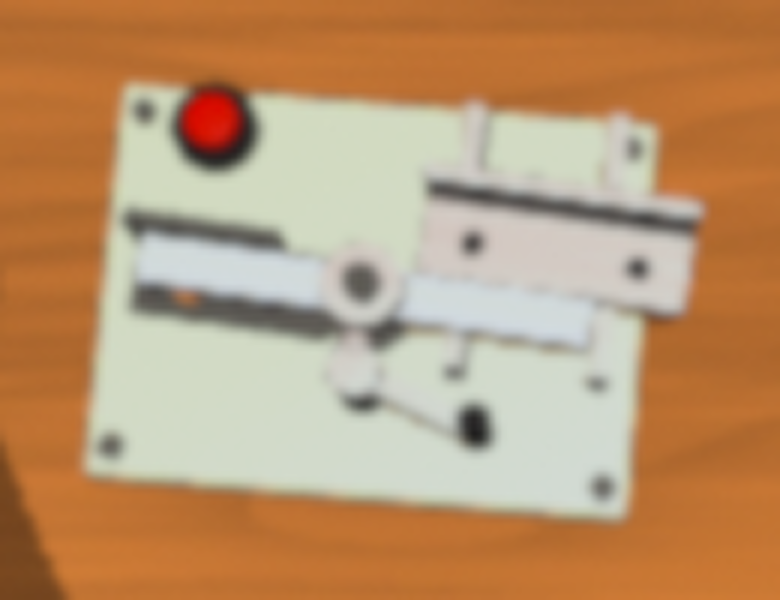

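```bash
python3 - <<'E'
from h import *
W=dict(np.load("cam_w8.npz"))
b=lambda p,z:back(W,np.array(p)/2.5+np.array([160,40]),z)
e=[b(p,61.5) for p in[(264,5),(270,205)]]; l=[b((206,5),61.5),b((217,205),61.5)]
f=[b(p,58) for p in [(273,212),(277,300)]]; g=[b((347,5),95),b((352,312),95),b((372,100),95),b((371,312),95)]
an=lambda u,v:np.degrees(np.arctan2(-(u-v)[0],(u-v)[1]))
print("blade",an(*e),an(*l),"foot edge",an(*f),"flange",an(g[0],g[1]),an(g[2],g[3]))
B=np.radians(-7.9)
X=lambda p:(np.round((p[:2]-PIV)@[np.cos(B),np.sin(B)],1),np.round((p[:2]-PIV)@[-np.sin(B),np.cos(B)],1))
print("edge",[X(p) for p in e],"foot",[X(p) for p in f],"flange",[X(p) for p in g])
E
```

```text
blade -9.183633762601772 -8.838895370016314 foot edge -8.269120688509073 flange -8.282625798221806 -9.071618556228007
edge [(np.float64(13.0), np.float64(-30.9)), (np.float64(11.2), np.float64(-110.3))] foot [(np.float64(11.7), np.float64(-113.4)), (np.float64(11.5), np.float64(-152.7))] flange [(np.float64(49.5), np.float64(-38.9)), (np.float64(48.7), np.float64(-152.5)), (np.float64(58.2), np.float64(-71.5)), (np.float64(56.5), np.float64(-152.5))]
```

```bash
python3 - <<'E'
from h import *
c=eyes.read_camera("top")
for q in ["metering_cup","idler_gear","agitator_wheel","washer_a","wrench","oil_can"]:
    print(q,[(np.round(w(c,d["centre"])).tolist(),round(d["conf"],2)) for d in eyes.landmark_of(q,"top") if d["conf"]>.5])
print(ticket.finish_job());st()
E
```

```text
metering_cup [([442.0, 318.0, -0.0], 0.77)]
idler_gear [([584.0, 367.0, 2.0], 0.63)]
agitator_wheel [([709.0, 344.0, 2.0], 0.72)]
washer_a [([740.0, -249.0, -2.0], 0.55), ([377.0, 168.0, 4.0], 0.53)]
wrench [([545.0, -473.0, -1.0], 0.86)]
oil_can [([693.0, -384.0, -1.0], 0.87)]
the job is handed in; nothing more can be done
None
the job is handed in; nothing more can be done
```

The job is done and handed in, at about 36 s on the robot clock. No verdict was reported.

- **Blade:** I pushed it clockwise until it stopped on the old bracket's leaf. The measured blade angle came out within about 1.5° of the leaf in every picture; the limit is 2.3°. The last close-up read the blade at −8.8° to −9.2°, against −7.6° for the leaf measured earlier. Earlier close-ups read the blade between −6.9° and −8.4°. I put this spread down to picking edges by eye.
- **Lever:** I swung it until it pushed back at its stop, with the move cut off at 30 N. The scene picture gives about 1.1 rad, where 0.92 is needed.
- **New bracket:** I took the plain steel one, at pixel (415, 193) in the top picture. I set it on both ribs, flange away from the blade, pushed it flush and let go.
    - **Edge:** the part of the foot edge measured in the last close-up lies at 11.5 to 11.7 mm in the blade frame (target 12). That part lies beyond the blade's end. I did not measure the pivot end, but it looks flush in the pictures.
    - **Position:** its middle is about 87 mm from the pivot. I did not measure its tilt or height separately; it looks seated on both ribs.
- **Everything else:** the bystanders were found within about 4 mm of where they started, which is the detector's accuracy. The arm never came near the red button. The gripper was clear of everything at hand-in.

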